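# Find the full tin on the market stall

### The arm

A 7-joint arm with a two-finger parallel gripper is mounted at the origin on the work surface. World frame = base frame: x ahead of the robot, y to its left, z up, the work surface at z = 0. Lengths are in m, angles in rad, forces in N, time in s.
With the tool pointing down it reaches from about 0.35 to 0.9 m from the base axis. Payload 8.1 kg.
Tool frame: the origin (TCP) lies at the very end of the fingers, on their centre line; the grasp point (between the pads) lies 19 mm behind it (grasp_offset is the distance from the TCP to the grasp point, in m); z points along the fingers, y is the line along which they close (so a half turn about z gives the same grasp; the last joint's range is limited). The gripper opens to 92 mm and grips with 3 to 60 N. Pads are 19 mm wide; open, the fingers measure 130 mm over their backs; the gripper's body (75 mm by 190 mm) begins 47 mm behind the grasp point.
Start: joints at [-1.357, 0.434, 0.025, 1.573, -0.012, 1.134, -0.075], TCP at [0.195, 0.594, 0.199] pointing down, gripper open.
Joint ranges: [-2.62, 2.62], [-0.44, 2.09], [-1.27, 1.32], [0.08, 2.57], [-1.32, 4.46], [0.12, 2], [-2.74, 2.74]. Speed limits (rad/s): [2.22, 2.22, 3.01, 3.01, 3.14, 3.14, 3.14].

### API

Orientations are given as a rotation vector (axis times angle).
In Python, from cell import observe, get_image, camera_params, sign_off, silhouettes, grasp_offset gives the robot as it stands. The module is installed in compiled form; this text tells all that it offers.
- The arm moves only by the tool jog_arm, never from a script. Its argument "motion" is a list that holds one entry, the list of rows, each a list of 7 numbers: the shift along the tool's x, y, z in m, then the turn, a rotation vector about the tool's x, y, z in rad, then the closure, from -1 (fully open) to 1 (shut), so that 0 is half open. In form: [[[dx, dy, dz, wx, wy, wz, hand], ...]]. A call has 1 to 10 rows; each row is the pose to reach, as a shift and turn from the pose commanded when the call began, along the tool's axes at that moment; what a row does not reach only later rows make up. A row lasts 1/12 s, in which the tool goes at most 41.7 mm and 7.16 degrees, less where a joint would pass 70% of its speed; a pose out of reach is approached as far as the arm can. A call with a gripper value outside its range is refused whole. The fingers move at their own pace and stop on an object; "force" is the grip in N (left out, the last holds). Time passes only in rows, so rows that repeat a pose let the fingers close. It gives the time, the measured TCP pose, the force, the opening and the grip force at its end, in the units of the state.
- observe(): the state, without advancing time (a new reading comes with each control period).
- get_image(name): name is "side" or "top"; returns the picture (400x640x3 uint8, red, green, blue); there is no depth.
- camera_params(name): a dict with "vertical_fov" (degrees; the focal length in pixels is half the picture's height over the tangent of half this angle, whatever the lens; pixels are square), "cx", "cy" (the principal point, pixels), "T" (4x4, takes a point from camera to world coordinates). Camera axes: x right, y down, z forward; pixel columns grow to the right and rows downward; lengths in m; the calibration is good to about 2 mm. A picture is of the moment at which its call begins. camera_params takes no time and is no camera call.
- sign_off(): hands the job in; it is judged then, once.
Trained networks look in the newest picture that a camera, given by its name, has taken for a name from the list of things; names that differ only in an ending like _2 or _b are one class to them, and where a whole thing is asked for, a point or a joint stands for the part that bears it (a point fixed in the world has none). Each returns a list of dicts, best first, with "p" (0 to 1); they miss things now and then, are a little off and sometimes report something else, mostly with a low value. They report only what shows in the picture. A call takes as long as a camera call. They do not tell look-alikes from the thing itself.
- silhouettes(query, camera): "mask" (400x640 bool, what is visible of it) and "pixel" ([column, row] in pixels, amid what is visible of it).
The state is a dict: "clock": time; "joints": joint angles; "dq": joint speeds; "joint_efforts": joint torques, N m; "position": TCP position; "ee_rot": TCP orientation; "force": force on the tool from outside, world axes, zero at the start; "ft_torque": the same for the moment, N m; "width": opening from 0.0 (shut) to 1.0 (fully open); "gripper_force": force on a finger pad.
Only numpy, scipy, OpenCV 4.12 (cv2) and the standard library are available. Lean on these libraries where they do the work, as an engineer would, in place of code of your own. Each camera call takes 0.05 s, during which the arm holds its last target. There are 200 camera calls.

### The job

Of the three identical tall tins standing in a row on the display board, two are nearly empty display dummies and one is full. Heft them one after another, from the robot's left to its right: lift each straight up off the board by a few centimetres with the gripper, hold it there for a moment to feel its weight, and set it back upright where it stood. Finish with the heaviest tin held up still and upright in the gripper, its base higher than the lids of the other two, and keep holding it; tip no tin over and leave the other goods where they are.

Things in the scene. Friction and masses are not known exactly. Their poses are not given: they have to be found in the camera images.
- tin_a: Tin; one of the three identical closed round tins, bare metal, diameter 60 mm, height 105 mm, lid on top (does not come off); origin at the centre of its underside, z up its axis. Its weight is hidden: two of the tins weigh 0.10 to 0.18 kg, one 0.37 to 0.48 kg. Which tin stands at which place changes.
- tin_b: Tin; one of the three identical closed round tins, bare metal, diameter 60 mm, height 105 mm, lid on top (does not come off); origin at the centre of its underside, z up its axis. Its weight is hidden: two of the tins weigh 0.10 to 0.18 kg, one 0.37 to 0.48 kg. Which tin stands at which place changes.
- tin_c: Tin; one of the three identical closed round tins, bare metal, diameter 60 mm, height 105 mm, lid on top (does not come off); origin at the centre of its underside, z up its axis. Its weight is hidden: two of the tins weigh 0.10 to 0.18 kg, one 0.37 to 0.48 kg. Which tin stands at which place changes.
- board: fixed display board, 220 x 460 mm, turf-topped, upper face 15 mm above the work surface, timber rim 12 mm wide rising to 22 mm; origin at the centre of its underside, y along its length (the row of tins; +y end is the robot's left end), x away from the robot. The board stands askew by up to 20 degrees. The tins stand in a row along it, 130 mm apart, 30 mm beyond its centre line (+x)
- place_left (a point): point on the board's upper face (15 mm above the work surface) where the leftmost (on the robot's left, +y) tin of the row stands at the start, within 12 mm
- place_middle (a point): point on the board's upper face (15 mm above the work surface) where the middle tin of the row stands at the start, within 12 mm
- place_right (a point): point on the board's upper face (15 mm above the work surface) where the rightmost (on the robot's right, -y) tin of the row stands at the start, within 12 mm
- pack_c: bystander: food pack, black tray with brown pieces under a clear lid, 100 x 200 x 44 mm; origin at the centre of its underside (two similar packs along the far edge are fixed)
- sauce_bottle: bystander: amber bottle, diameter 48 mm, height 130 mm; origin at the centre of its underside
- tape_roll: bystander: clear roll lying flat, diameter 96 mm, 24 mm high; origin at the centre of its underside
- low_tin: bystander: flat metal tin on the board in front of the row, diameter 44 mm, 28 mm high; not one of the three tins; origin at the centre of its underside
- card_box: bystander: small cardboard box on the board in front of the row, 50 x 65 x 30 mm; origin at the centre of its underside
Not all that is in view belongs to the job. What is shaped like the tin_b but blue or red is not meant. Leave any red look-alike of the tin_c alone.

How it is judged:
By the outcome, as a careful person would: the job done as asked, in the order asked, and still so for the second after the job is handed in, while the arm keeps its last pose, push and grip.
It also fails if it takes over 64 s, if anything falls off the work surface, if the arm or the gripper's body presses on something with over 40 N, if the wrist force passes 120 N, or if a joint passes its speed limit or range.

## Working session

There is one attempt and no reset: what is moved stays moved. The work goes in short steps, Python scripts to look and compute and a tool call to move; the robot and the scene stay as the last step left them, time stands still between calls to the robot, and variables do not carry over. Pictures are saved under pics/ and viewed, at most 10 in all, crops included, and the job is handed in when it is done.

Besides the shell and the picture viewer there is one more tool, called after "Call:" as name(argument=value, ...), one argument or row to a line, values as JSON. jog_arm: Moves the arm, as the interface text tells. Its arguments: {"type":"object","properties":{"motion":{"type":"array"},"force":{"type":"number"}},"required":["motion"]}

```bash
mkdir -p pics; python3 - <<'E'
from cell import *
import cv2,numpy as np
print(observe(), grasp_offset)
for n in("top","side"):
    im=get_image(n); cv2.imwrite(f"pics/{n}0.png",im[:,:,::-1]); p=camera_params(n); print(n,p)
    for s in silhouettes("tin_a",n):
        m=s["mask"];c,r=np.where(m)[1],np.where(m)[0]
        print(s["p"],s["pixel"],m.sum(),c.min(),c.max(),r.min(),r.max())
E
```

```text
{'clock': 0.0, 'joints': array([-1.35660008,  0.43524168,  0.02495173,  1.57409351, -0.01155913,
        1.13401723, -0.07511889]), 'dq': array([-6.10132619e-04, -1.73684657e-05,  2.78250771e-04,  1.71365382e-03,
       -3.52600356e-04,  1.27791566e-03, -1.03062717e-03]), 'joint_efforts': array([ 4.69624938e-04, -6.67867184e+01,  9.85097140e-01, -3.14454746e+01,
       -6.05260301e-02,  4.29713249e-02,  1.42362846e-04]), 'position': array([0.19458784, 0.59334366, 0.19803456]), 'ee_rot': array([-4.95611910e-01, -3.10216981e+00,  2.53467166e-03]), 'force': array([-0.17112162,  0.1901362 ,  0.18620465]), 'ft_torque': array([-0.03961517, -0.0045195 , -0.03387526]), 'gripper_force': 0.0, 'width': 0.9986618190666158} 0.0188
top {'vertical_fov': 42.64506294766231, 'cx': 323.9262574841629, 'cy': 196.4369799127048, 'T': array([[-5.97566398e-02, -9.77655213e-01,  2.01542623e-01,
         3.19870379e-01],
       [-9.98212564e-01,  5.83426228e-02, -1.29543778e-02,
         3.84729864e-02],
       [ 9.06389768e-04, -2.01956488e-01, -9.79394076e-01,
         1.35868328e+00],
       [ 0.00000000e+0
[... 188 characters left out ...]
5 [308.5, 206.1] 597 296 320 194 223
0.6 [259.4, 207.8] 622 246 274 194 223
0.55 [216.1, 152.0] 695 201 230 134 166
side {'vertical_fov': 47.88526130714948, 'cx': 320.2950654307411, 'cy': 186.50624880416524, 'T': array([[-0.98184501, -0.10860312,  0.15551765,  0.41657707],
       [-0.18901964,  0.62878632, -0.75425416,  0.90108938],
       [-0.01587302, -0.76995657, -0.63789884,  0.81425318],
       [ 0.        ,  0.        ,  0.        ,  1.        ]])}
0.95 [359.4, 136.7] 675 350 370 120 158
0.85 [326.1, 234.5] 1164 309 335 210 258
0.73 [293.8, 141.9] 734 286 307 122 162
0.72 [330.9, 201.6] 860 322 346 178 222
0.72 [345.4, 164.1] 703 335 356 148 188
0.72 [235.0, 264.5] 1292 222 254 241 291
```

View pics/top0.png

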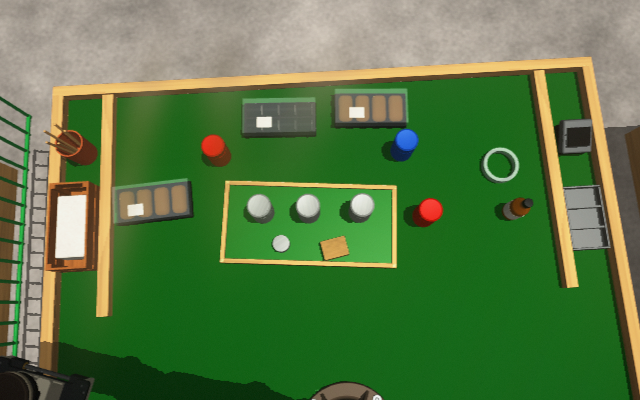

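View pics/side0.png

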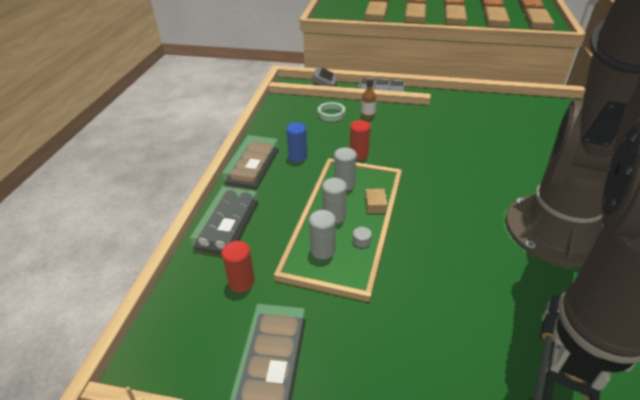

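The top view shows the three silver tins at about (259,207), (308,207) and (362,207). The red and blue look-alikes are at (213,146), (430,210) and (405,143). In the side view the silver tins are at (322,235), (334,202) and (345,168). Next I fit cylinders to both views.

```bash
cat > h.py <<'E'
from cell import *
import cv2,numpy as np
from scipy.optimize import least_squares
from scipy.spatial.transform import Rotation as Rn
def proj(P,n):
    p=camera_params(n);f=200/np.tan(np.radians(p["vertical_fov"]/2))
    q=(np.asarray(P)-p["T"][:3,3])@p["T"][:3,:3]
    return q[:,:2]/q[:,2:]*f+[p["cx"],p["cy"]]
a=np.linspace(0,2*np.pi,40)
def box(x,y,n,z0=.015,h=.105,r=.03):
    P=[[x+r*np.cos(t),y+r*np.sin(t),z] for t in a for z in(z0,z0+h)]
    q=proj(P,n);return np.r_[q.min(0),q.max(0)]
def mbox(m):
    r,c=np.where(m);return np.array([c.min(),r.min(),c.max()+1,r.max()+1.])
def fit(obs,g=(.5,0)):  # obs: list of (camera, bbox)
    s=least_squares(lambda v:np.concatenate([box(*v,n)-b for n,b in obs]),g,loss="soft_l1")
    return s.x,s.fun.round(1)
def go(x,y,z,yaw=None):
    """tool-frame shift and turn to TCP x,y,z, tool down, tool y axis at yaw in the world"""
    o=observe();R=Rn.from_rotvec(o["ee_rot"]);d=R.inv().apply(np.array([x,y,z])-o["position"])
    w=np.zeros(3)
    if yaw is not None:
        Y=np.array([np.cos(yaw),np.sin(yaw),0]);Z=np.array([0,0,-1.]);T=np.c_[np.cross(Y,Z),Y,Z]
        w=(R.inv()*Rn.from_matrix(T)).as_rotvec()
    print("d",d.round(4),"w",w.round(3),"pos",o["position"].round(4),"t",o["clock"],"Fz",o["force"][2].round(2))
E
python3 - <<'E'
from h import *
M={n:(get_image(n),silhouettes("tin_a",n))[1] for n in("top","side")}
near=lambda n,p:min(M[n],key=lambda s:np.hypot(*(np.array(s["pixel"])-p)))["mask"]
for t,s in [((259,207),(326,234)),((308,206),(331,201)),((362,206),(345,164))]:
    m,k=mbox(near("top",t)),mbox(near("side",s))
    x,r=fit([("top",m),("side",k)]);print("both",x.round(4),r, "top",fit([("top",m)])[0].round(4),"side",fit([("side",k)])[0].round(4))
c=np.array([[223,182],[396,186],[396,266],[221,260]]) # rim corners by eye
p=camera_params("top");f=200/np.tan(np.radians(p["vertical_fov"]/2))
d=np.c_[(c-[p["cx"],p["cy"]])/f,np.ones(4)]@p["T"][:3,:3].T
print((p["T"][:3,3]+d*((.022-p["T"][2,3])/d[:,2:])).round(3))
go(.54,.15,.2,0)
E
```

```text
both [0.5607 0.1856] [-0.3 -0.  -0.9  0.3  1.  -0.6 -1.2 -0.9] top [0.561  0.1841] side [0.56   0.1881]
both [0.553  0.0689] [ 74.3  14.3 -77.9 -44.4   0.1  -0.7  -0.2   0.7] top [0.5789 0.0311] side [0.553  0.0685]
both [ 0.5467 -0.0696] [-0.3  0.5 -0.  -0.1 -0.  -1.8 -0.2  0.2] top [ 0.5472 -0.07  ] side [ 0.5459 -0.0664]
[[ 0.65   0.288  0.022]
 [ 0.612 -0.173  0.022]
 [ 0.4   -0.155  0.022]
 [ 0.443  0.298  0.022]]
d [-0.4664 -0.3141 -0.0012] w [-0.     0.     1.254] pos [0.1947 0.5938 0.1987] t 0.4 Fz -0.2
```

Call:
jog_arm(
  motion=[
    [[-0.475,-0.274,0,0,0,1.254,-1],[-0.475,-0.274,0,0,0,1.254,-1],[-0.475,-0.274,0,0,0,1.254,-1],[-0.475,-0.274,0,0,0,1.254,-1],[-0.475,-0.274,0,0,0,1.254,-1],[-0.475,-0.274,0,0,0,1.254,-1],[-0.475,-0.274,0,0,0,1.254,-1],[-0.475,-0.274,0,0,0,1.254,-1],[-0.475,-0.274,0,0,0,1.254,-1],[-0.475,-0.274,0,0,0,1.254,-1]],
  ],
  force=25,
)

```text
clock: 1.23
position: [0.4739, 0.282, 0.1992]
ee_rot: [-2.224, -2.219, -0.001]
force: [1.2, 1.3, -0.5]
width: 1.002
gripper_force: 0.0
```

```bash
python3 - <<'E'
from h import *
go(.561,.185,.2,0)
E
```

```text
d [-0.0968  0.0873 -0.0008] w [ 0.    -0.001 -0.002] pos [0.4739 0.282  0.1992] t 1.2333 Fz -0.47
```

Call:
jog_arm(
  motion=[
    [[-0.097,0.087,0,0,0,0,-1],[-0.097,0.087,0,0,0,0,-1],[-0.097,0.087,0,0,0,0,-1],[-0.097,0.087,0,0,0,0,-1],[-0.097,0.087,0,0,0,0,-1],[-0.097,0.087,0.03,0,0,0,-1],[-0.097,0.087,0.06,0,0,0,-1],[-0.097,0.087,0.06,0,0,0,-1]],
  ],
)

```text
clock: 1.9
position: [0.556, 0.1875, 0.134]
ee_rot: [-2.212, -2.225, 0.011]
force: [-1.5, -0.1, -1.4]
width: 1.0
gripper_force: 0.0
```

```bash
python3 - <<'E'
from h import *
go(.561,.185,.076,0)
cv2.imwrite("pics/s1.png",cv2.resize(get_image("side")[80:320,180:500,::-1],(800,600)))
E
```

```text
d [-0.0024  0.0054  0.058 ] w [-0.008  0.002  0.006] pos [0.556  0.1875 0.134 ] t 1.9 Fz -1.37
```

View pics/s1.png

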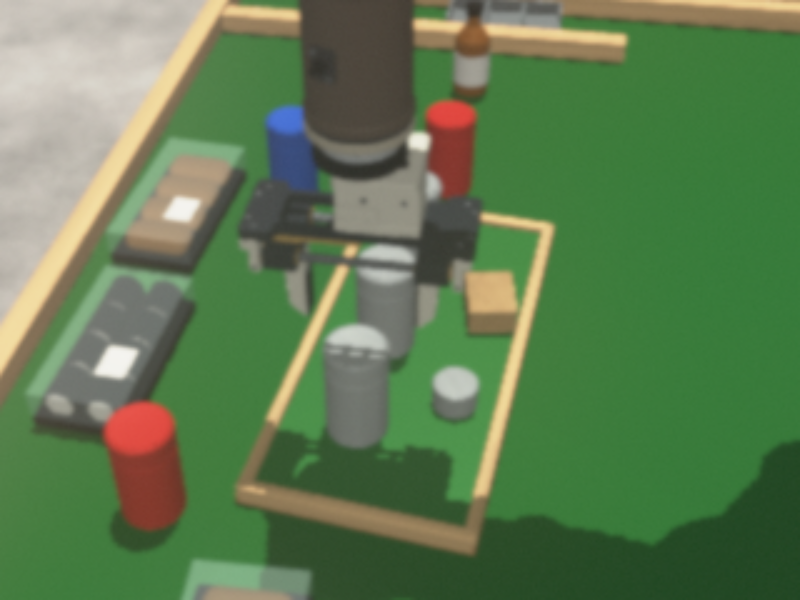

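The fingers are at (300,285) and (428,300) in the crop, either side of the left tin at (358,385). I descend and close.

Call:
jog_arm(
  motion=[
    [[0,0,0.03,0,0,0,-1],[0,0,0.063,0,0,0,-1],[0,0,0.063,0,0,0,-1],[0,0,0.063,0,0,0,-1],[0,0,0.063,0,0,0,0],[0,0,0.063,0,0,0,1],[0,0,0.063,0,0,0,1],[0,0,0.063,0,0,0,1],[0,0,0.063,0,0,0,1],[0,0,0.063,0,0,0,1]],
  ],
  force=25,
)

```text
clock: 2.78
position: [0.5608, 0.1871, 0.0766]
ee_rot: [2.217, 2.225, 0.002]
force: [0.4, 0.1, 3.7]
width: 0.647
gripper_force: 24.9
```

Call:
jog_arm(
  motion=[
    [[0,0,0,0,0,0,1],[0,0,0,0,0,0,1],[0,0,-0.01,0,0,0,1],[0,0,-0.02,0,0,0,1],[0,0,-0.03,0,0,0,1],[0,0,-0.04,0,0,0,1],[0,0,-0.05,0,0,0,1],[0,0,-0.05,0,0,0,1],[0,0,-0.05,0,0,0,1],[0,0,-0.05,0,0,0,1]],
  ],
)

```text
clock: 3.62
position: [0.5599, 0.187, 0.1257]
ee_rot: [-2.217, -2.226, 0.0]
force: [0.8, -0.2, -1.2]
width: 0.649
gripper_force: 24.9
```

Call:
jog_arm(
  motion=[
    [[0,0,0,0,0,0,1],[0,0,0,0,0,0,1],[0,0,0,0,0,0,1],[0,0,0,0,0,0,1],[0,0,0,0,0,0,1],[0,0,0,0,0,0,1],[0,0,0,0,0,0,1],[0,0,0,0,0,0,1],[0,0,0,0,0,0,1],[0,0,0,0,0,0,1]],
  ],
)

```text
clock: 4.45
position: [0.5602, 0.187, 0.1258]
ee_rot: [-2.217, -2.226, -0.0]
force: [0.1, 0.3, -1.2]
width: 0.651
gripper_force: 24.9
```

```bash
python3 - <<'E'
from h import *
go(.561,.185,.126,0)
print(observe()["joint_efforts"].round(2))
cv2.imwrite("pics/s2.png",cv2.resize(get_image("side")[80:320,180:500,::-1],(800,600)))
E
```

```text
d [-0.002   0.0008 -0.0002] w [ 0.    -0.     0.004] pos [0.5602 0.187  0.1258] t 4.45 Fz -1.2
[ 0.000e+00 -6.230e+01  6.990e+00 -2.788e+01 -5.000e-02  2.000e-02
  0.000e+00]
```

View pics/s2.png

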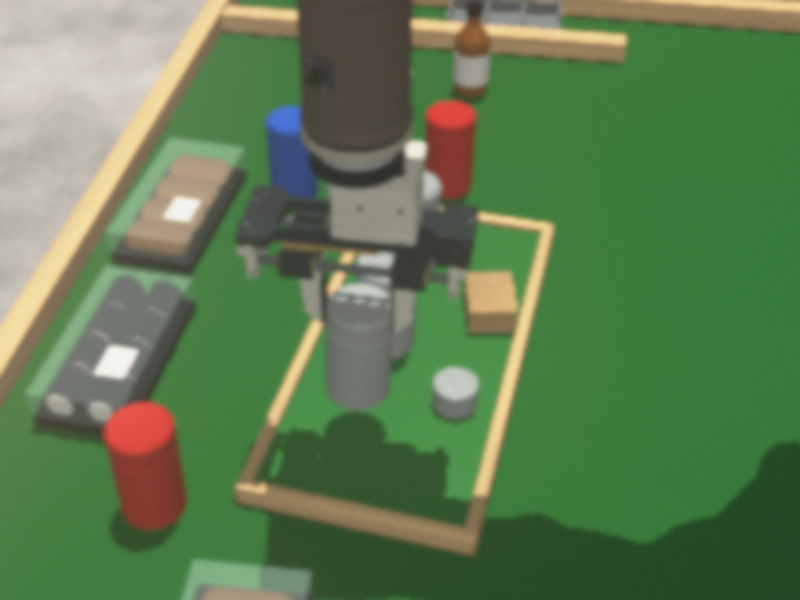

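The left tin hangs upright, about 5 cm up at (358,345), and its pull of about 1.2 N marks it as light. I set it back.

Call:
jog_arm(
  motion=[
    [[0,0,0.01,0,0,0,1],[0,0,0.02,0,0,0,1],[0,0,0.03,0,0,0,1],[0,0,0.038,0,0,0,1],[0,0,0.044,0,0,0,1],[0,0,0.047,0,0,0,1],[0,0,0.049,0,0,0,1],[0,0,0.0495,0,0,0,1],[0,0,0.0495,0,0,0,1],[0,0,0.0495,0,0,0,1]],
  ],
)

```text
clock: 5.33
position: [0.5605, 0.187, 0.0766]
ee_rot: [2.217, 2.226, 0.001]
force: [0.7, 0.2, -1.1]
width: 0.649
gripper_force: 24.9
```

Call:
jog_arm(
  motion=[
    [[0,0,0,0,0,0,0],[0,0,0,0,0,0,-0.5],[0,0,0,0,0,0,-1],[0,0,0,0,0,0,-1],[0,0,0,0,0,0,-1],[0,0,0,0,0,0,-1],[0,0,0,0,0,0,-1],[0,0,0,0,0,0,-1]],
  ],
)

```text
clock: 6.0
position: [0.5602, 0.187, 0.0763]
ee_rot: [2.217, 2.226, 0.0]
force: [-0.6, -0.1, -0.2]
width: 0.999
gripper_force: 0.0
```

Call:
jog_arm(
  motion=[
    [[0,0,-0.02,0,0,0,-1],[0,0,-0.05,0,0,0,-1],[0,0,-0.09,0,0,0,-1],[0,0,-0.12,0,0,0,-1],[0,0,-0.12,0,0,0,-1],[0,0,-0.12,0,0,0,-1],[0,0,-0.12,0,0,0,-1]],
  ],
)

```text
clock: 6.58
position: [0.5598, 0.187, 0.1959]
ee_rot: [-2.217, -2.226, 0.0]
force: [0.5, 0.3, -1.0]
width: 0.998
gripper_force: 0.0
```

```bash
python3 - <<'E'
from h import *
M={}
for n in("side","top"):
    im=get_image(n);cv2.imwrite(f"pics/{n}3.png",cv2.resize(im[80:320,180:500,::-1],(800,600)));M[n]=silhouettes("tin_b",n)
    for s in M[n]:
        b=mbox(s["mask"]);print(n,s["p"],s["pixel"],b,fit([(n,b)])[0].round(4),fit([(n,b)])[1])
go(.553,.066,.196,0)
E
```

```text
side 0.83 [323.9, 236.1] [310. 210. 336. 259.] [0.559  0.1875] [-0.4 -1.   0.4  0.8]
side 0.74 [331.0, 200.0] [322. 178. 347. 224.] [0.553  0.0685] [ 0.1 -0.7 -0.1  0.7]
side 0.6 [300.3, 127.1] [291. 123. 308. 156.] [ 0.702  -0.1982] [-1.9 -6.   2.6  1.5]
side 0.59 [357.0, 127.2] [351. 120. 371. 135.] [ 0.5367 -0.3398] [ -0.2 -21.6   0.2   1.9]
side 0.59 [238.7, 265.3] [222. 241. 255. 292.] [0.7194 0.3123] [-0.7 -1.7  0.8  1.1]
side 0.51 [338.2, 165.3] [334. 152. 356. 190.] [ 0.5468 -0.0632] [-0.4 -4.5  0.4  1.6]
top 0.96 [308.0, 208.5] [295. 193. 320. 224.] [0.5552 0.0642] [ 0.2  0.3 -0.2 -0.3]
top 0.75 [267.3, 208.5] [261. 195. 274. 222.] [0.5602 0.1538] [-2.4 -1.5 12.1  1.8]
top 0.75 [398.9, 145.1] [390. 128. 418. 162.] [ 0.7094 -0.1953] [-0.5  0.1  0.5 -0.1]
top 0.71 [358.8, 205.8] [348. 193. 374. 223.] [ 0.5485 -0.0701] [-0.2 -0.2  0.2  0.2]
top 0.68 [425.9, 211.3] [412. 198. 442. 227.] [ 0.5267 -0.2374] [-0.8 -0.6  0.7  0.6]
d [-0.1207 -0.0069 -0.0008] w [-0.002  0.001  0.004] pos [0.5594 0.1867 0.1951] t 6.7833 Fz 0.66
```

View pics/side3.png

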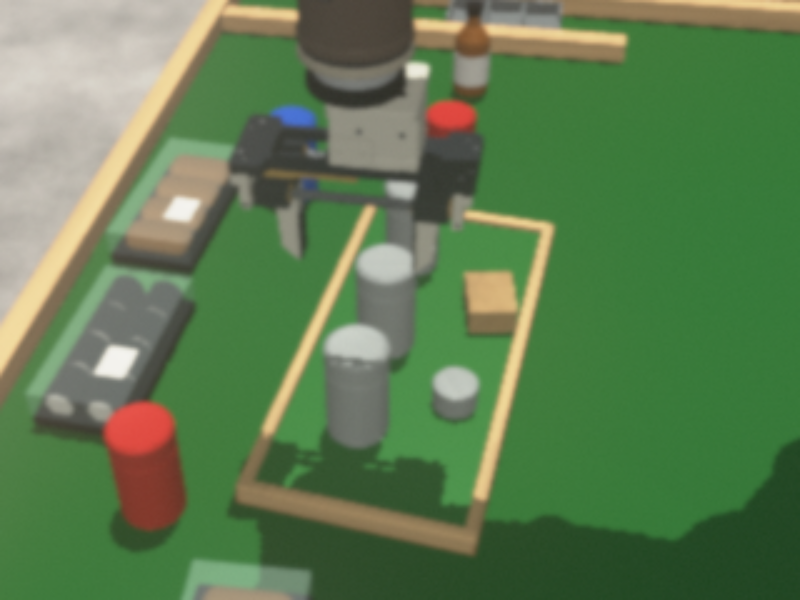

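The left tin is back upright where it stood, at (358,385) in the crop. The middle tin is at about (0.554, 0.066).

Call:
jog_arm(
  motion=[
    [[-0.04,-0.002,0,0,0,0,-1],[-0.08,-0.004,0,0,0,0,-1],[-0.121,-0.006,0,0,0,0,-1],[-0.121,-0.006,0,0,0,0,-1],[-0.121,-0.006,0,0,0,0,-1],[-0.121,-0.006,0,0,0,0,-1],[-0.121,-0.006,0,0,0,0,-1],[-0.121,-0.006,0,0,0,0,-1]],
  ],
)

```text
clock: 7.45
position: [0.5545, 0.0676, 0.1959]
ee_rot: [-2.214, -2.228, 0.001]
force: [0.5, -0.4, 0.4]
width: 0.997
gripper_force: 0.0
```

Call:
jog_arm(
  motion=[
    [[0,0,0.03,0,0,0,-1],[0,0,0.06,0,0,0,-1],[0,0,0.09,0,0,0,-1],[0,0,0.11,0,0,0,-1],[0,0,0.12,0,0,0,-1],[0,0,0.12,0,0,0,-1],[0,0,0.12,0,0,0,-1]],
  ],
)

```text
clock: 8.03
position: [0.5549, 0.0664, 0.0766]
ee_rot: [-2.216, -2.227, 0.0]
force: [0.6, 0.3, -0.9]
width: 0.998
gripper_force: 0.0
```

Call:
jog_arm(
  motion=[
    [[0,0,0,0,0,0,0],[0,0,0,0,0,0,1],[0,0,0,0,0,0,1],[0,0,0,0,0,0,1],[0,0,0,0,0,0,1],[0,0,0,0,0,0,1],[0,0,0,0,0,0,1],[0,0,0,0,0,0,1]],
  ],
  force=25,
)

```text
clock: 8.7
position: [0.5552, 0.066, 0.0767]
ee_rot: [2.217, 2.225, 0.001]
force: [0.4, 0.4, 4.9]
width: 0.645
gripper_force: 25.0
```

Call:
jog_arm(
  motion=[
    [[0,0,-0.01,0,0,0,1],[0,0,-0.02,0,0,0,1],[0,0,-0.03,0,0,0,1],[0,0,-0.04,0,0,0,1],[0,0,-0.05,0,0,0,1],[0,0,-0.05,0,0,0,1],[0,0,-0.05,0,0,0,1],[0,0,-0.05,0,0,0,1]],
  ],
)

```text
clock: 9.37
position: [0.5544, 0.066, 0.1262]
ee_rot: [-2.217, -2.226, 0.0]
force: [-0.1, 0.0, -1.2]
width: 0.645
gripper_force: 25.0
```

Call:
jog_arm(
  motion=[
    [[0,0,0,0,0,0,1],[0,0,0,0,0,0,1],[0,0,0,0,0,0,1],[0,0,0,0,0,0,1],[0,0,0,0,0,0,1],[0,0,0,0,0,0,1]],
  ],
)

```text
clock: 9.87
position: [0.5546, 0.0659, 0.1262]
ee_rot: [-2.217, -2.226, 0.0]
force: [0.3, -0.1, -1.5]
width: 0.65
gripper_force: 25.0
```

Call:
jog_arm(
  motion=[
    [[0,0,0,0,0,0,1],[0,0,0,0,0,0,1],[0,0,0,0,0,0,1],[0,0,0,0,0,0,1],[0,0,0,0,0,0,1],[0,0,0,0,0,0,1]],
  ],
)

```text
clock: 10.37
position: [0.5547, 0.0659, 0.1264]
ee_rot: [2.217, 2.226, 0.0]
force: [-0.4, -0.2, -1.3]
width: 0.647
gripper_force: 25.0
```

```bash
python3 - <<'E'
from h import *
print(observe()["joint_efforts"].round(2),observe()["force"])
cv2.imwrite("pics/s4.png",cv2.resize(get_image("side")[80:320,180:500,::-1],(800,600)))
E
```

```text
[ 0.000e+00 -5.761e+01  6.670e+00 -2.733e+01 -5.000e-02  4.000e-02
  0.000e+00] [-0.43203901 -0.15882892 -1.3136539 ]
```

View pics/s4.png

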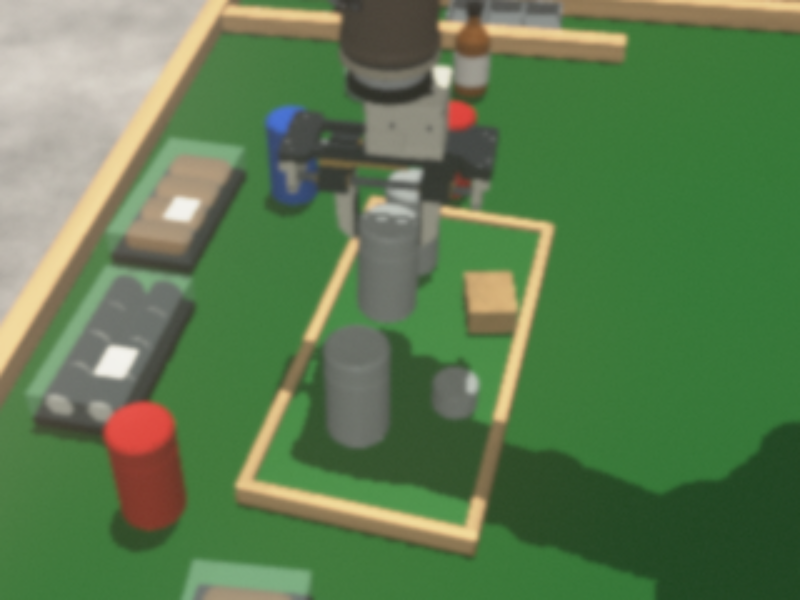

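The middle tin hangs upright at (387,265), with its base clear of the board. It pulls about 1.3 N, so it is also light. I set it back and go to the right tin at about (0.548, -0.069).

Call:
jog_arm(
  motion=[
    [[0,0,0.01,0,0,0,1],[0,0,0.02,0,0,0,1],[0,0,0.03,0,0,0,1],[0,0,0.038,0,0,0,1],[0,0,0.044,0,0,0,1],[0,0,0.047,0,0,0,1],[0,0,0.049,0,0,0,1],[0,0,0.0495,0,0,0,1],[0,0,0.0495,0,0,0,1],[0,0,0.0495,0,0,0,1]],
  ],
)

```text
clock: 11.25
position: [0.555, 0.066, 0.0771]
ee_rot: [2.217, 2.225, 0.001]
force: [0.6, -0.1, -0.4]
width: 0.651
gripper_force: 25.0
```

Call:
jog_arm(
  motion=[
    [[0,0,0,0,0,0,0],[0,0,0,0,0,0,-0.5],[0,0,0,0,0,0,-1],[0,0,0,0,0,0,-1],[0,0,0,0,0,0,-1],[0,0,0,0,0,0,-1],[0,0,0,0,0,0,-1],[0,0,0,0,0,0,-1]],
  ],
)

```text
clock: 11.92
position: [0.5547, 0.0659, 0.0768]
ee_rot: [-2.217, -2.226, -0.0]
force: [0.1, -0.8, -0.4]
width: 0.997
gripper_force: 0.0
```

Call:
jog_arm(
  motion=[
    [[0,0,-0.02,0,0,0,-1],[0,0,-0.05,0,0,0,-1],[0,0,-0.09,0,0,0,-1],[0,0,-0.12,0,0,0,-1],[0,0,-0.12,0,0,0,-1],[0,0,-0.12,0,0,0,-1],[0,0,-0.12,0,0,0,-1]],
  ],
)

```text
clock: 12.5
position: [0.5543, 0.0661, 0.1965]
ee_rot: [-2.217, -2.226, 0.0]
force: [-0.5, -0.5, 0.4]
width: 0.999
gripper_force: 0.0
```

```bash
python3 - <<'E'
from h import *
for n in("side","top"):
    im=get_image(n);cv2.imwrite(f"pics/{n}5.png",cv2.resize(im[80:320,180:500,::-1],(800,600)))
    for s in silhouettes("tin_b",n):
        b=mbox(s["mask"]);print(n,s["p"],s["pixel"],fit([(n,b)])[0].round(4),fit([(n,b)])[1])
go(.548,-.069,.196,0)
E
```

```text
side 0.95 [333.5, 198.1] [0.5534 0.0664] [ 0.2 -1.3 -0.2  1. ]
side 0.95 [235.6, 263.3] [0.7194 0.3123] [-0.7 -1.7  0.8  1.1]
side 0.94 [325.5, 233.9] [0.56   0.1886] [-1.  -1.7  0.9  1.1]
side 0.88 [343.6, 165.2] [ 0.5459 -0.0664] [ 0.1 -1.1 -0.1  0.9]
side 0.87 [355.1, 140.6] [ 0.5246 -0.2147] [-0.9 -1.8  0.8  1.1]
side 0.67 [295.9, 144.1] [ 0.7028 -0.1649] [-0.1 -1.2  0.1  1. ]
top 0.84 [359.3, 204.9] [ 0.5484 -0.0688] [-0.7 -1.1  0.6  1.3]
top 0.8 [427.4, 209.8] [ 0.5267 -0.2374] [-0.8 -0.6  0.7  0.6]
top 0.74 [258.2, 205.7] [0.5614 0.1902] [-2.2 -0.2  5.4  0.2]
top 0.7 [402.4, 145.7] [ 0.7089 -0.1948] [-1.7 -1.7  1.3  2.1]
top 0.69 [215.9, 150.5] [0.7235 0.2948] [-0.5 -0.3  0.6  0.3]
d [-0.1348 -0.0064 -0.0002] w [-0.002  0.001  0.004] pos [0.5539 0.0658 0.1957] t 12.7 Fz -0.44
```

Call:
jog_arm(
  motion=[
    [[-0.04,-0.002,0,0,0,0,-1],[-0.08,-0.004,0,0,0,0,-1],[-0.12,-0.006,0,0,0,0,-1],[-0.135,-0.007,0,0,0,0,-1],[-0.135,-0.007,0,0,0,0,-1],[-0.135,-0.007,0,0,0,0,-1],[-0.135,-0.007,0,0,0,0,-1],[-0.135,-0.007,0,0,0,0,-1]],
  ],
)

```text
clock: 13.37
position: [0.5482, -0.0674, 0.1963]
ee_rot: [-2.214, -2.228, 0.0]
force: [1.1, 0.1, 0.2]
width: 0.998
gripper_force: 0.0
```

Call:
jog_arm(
  motion=[
    [[0,0,0.03,0,0,0,-1],[0,0,0.06,0,0,0,-1],[0,0,0.09,0,0,0,-1],[0,0,0.11,0,0,0,-1],[0,0,0.12,0,0,0,-1],[0,0,0.12,0,0,0,-1],[0,0,0.12,0,0,0,-1]],
  ],
)

```text
clock: 13.95
position: [0.5485, -0.0685, 0.0771]
ee_rot: [-2.216, -2.227, 0.0]
force: [1.2, -0.4, 0.4]
width: 1.002
gripper_force: 0.0
```

Call:
jog_arm(
  motion=[
    [[0,0,0,0,0,0,0],[0,0,0,0,0,0,1],[0,0,0,0,0,0,1],[0,0,0,0,0,0,1],[0,0,0,0,0,0,1],[0,0,0,0,0,0,1],[0,0,0,0,0,0,1],[0,0,0,0,0,0,1]],
  ],
  force=40,
)

```text
clock: 14.62
position: [0.5491, -0.0691, 0.0774]
ee_rot: [2.216, 2.225, 0.002]
force: [2.9, -0.2, 5.2]
width: 0.647
gripper_force: 40.0
```

Call:
jog_arm(
  motion=[
    [[0,0,-0.01,0,0,0,1],[0,0,-0.02,0,0,0,1],[0,0,-0.03,0,0,0,1],[0,0,-0.04,0,0,0,1],[0,0,-0.05,0,0,0,1],[0,0,-0.05,0,0,0,1],[0,0,-0.05,0,0,0,1],[0,0,-0.05,0,0,0,1]],
  ],
)

```text
clock: 15.28
position: [0.5479, -0.069, 0.1266]
ee_rot: [-2.217, -2.226, 0.0]
force: [0.1, -0.2, -4.6]
width: 0.641
gripper_force: 40.0
```

Call:
jog_arm(
  motion=[
    [[0,0,0,0,0,0,1],[0,0,0,0,0,0,1],[0,0,0,0,0,0,1],[0,0,0,0,0,0,1],[0,0,0,0,0,0,1],[0,0,0,0,0,0,1],[0,0,0,0,0,0,1],[0,0,0,0,0,0,1],[0,0,0,0,0,0,1],[0,0,0,0,0,0,1]],
  ],
)

```text
clock: 16.12
position: [0.5482, -0.0691, 0.1268]
ee_rot: [2.217, 2.226, 0.0]
force: [0.2, 0.6, -5.4]
width: 0.642
gripper_force: 40.0
```

The right tin pulls about 5 N, so it is the full one. I set it back as asked, then grip it again and raise it.

Call:
jog_arm(
  motion=[
    [[0,0,0.01,0,0,0,1],[0,0,0.02,0,0,0,1],[0,0,0.03,0,0,0,1],[0,0,0.038,0,0,0,1],[0,0,0.044,0,0,0,1],[0,0,0.047,0,0,0,1],[0,0,0.049,0,0,0,1],[0,0,0.0495,0,0,0,1],[0,0,0.0495,0,0,0,1],[0,0,0.0495,0,0,0,1]],
  ],
)

```text
clock: 16.95
position: [0.5486, -0.0692, 0.0776]
ee_rot: [2.217, 2.225, 0.001]
force: [-0.1, 0.2, -4.3]
width: 0.643
gripper_force: 40.0
```

Call:
jog_arm(
  motion=[
    [[0,0,0,0,0,0,0],[0,0,0,0,0,0,-0.5],[0,0,0,0,0,0,-1],[0,0,0,0,0,0,-1],[0,0,0,0,0,0,-1],[0,0,0,0,0,0,-1],[0,0,0,0,0,0,-1],[0,0,0,0,0,0,-1],[0,0,0,0,0,0,-1],[0,0,0,0,0,0,-1]],
  ],
)

```text
clock: 17.78
position: [0.5482, -0.0691, 0.0773]
ee_rot: [-2.217, -2.226, -0.0]
force: [0.3, 0.3, -0.6]
width: 1.0
gripper_force: 0.0
```

Call:
jog_arm(
  motion=[
    [[0,0,0,0,0,0,0],[0,0,0,0,0,0,1],[0,0,0,0,0,0,1],[0,0,0,0,0,0,1],[0,0,0,0,0,0,1],[0,0,0,0,0,0,1],[0,0,0,0,0,0,1],[0,0,0,0,0,0,1]],
  ],
  force=40,
)

```text
clock: 18.45
position: [0.5488, -0.0691, 0.0775]
ee_rot: [2.216, 2.225, 0.001]
force: [1.6, 0.6, 0.7]
width: 0.645
gripper_force: 40.0
```

Call:
jog_arm(
  motion=[
    [[0,0,-0.01,0,0,0,1],[0,0,-0.03,0,0,0,1],[0,0,-0.05,0,0,0,1],[0,0,-0.07,0,0,0,1],[0,0,-0.09,0,0,0,1],[0,0,-0.11,0,0,0,1],[0,0,-0.13,0,0,0,1],[0,0,-0.15,0,0,0,1],[0,0,-0.16,0,0,0,1],[0,0,-0.16,0,0,0,1]],
  ],
)

```text
clock: 19.28
position: [0.5488, -0.0694, 0.2394]
ee_rot: [2.216, 2.224, 0.003]
force: [0.4, -1.1, -5.0]
width: 0.639
gripper_force: 40.0
```

Call:
jog_arm(
  motion=[
    [[0,0,0,0,0,0,1],[0,0,0,0,0,0,1],[0,0,0,0,0,0,1],[0,0,0,0,0,0,1],[0,0,0,0,0,0,1],[0,0,0,0,0,0,1],[0,0,0,0,0,0,1],[0,0,0,0,0,0,1]],
  ],
)

```text
clock: 19.95
position: [0.5482, -0.0692, 0.2372]
ee_rot: [-2.217, -2.226, 0.0]
force: [-0.2, 0.2, -3.2]
width: 0.644
gripper_force: 40.0
```

```bash
python3 - <<'E'
from h import *
o=observe();print(o["position"],o["force"],o["width"],abs(o["dq"]).max())
cv2.imwrite("pics/s6.png",cv2.resize(get_image("side")[40:280,180:500,::-1],(800,600)))
E
```

```text
[ 0.54815667 -0.06916694  0.23720631] [-0.16993713  0.1703194  -3.19881106] 0.643869231726173 0.0028097814493528153
```

View pics/s6.png

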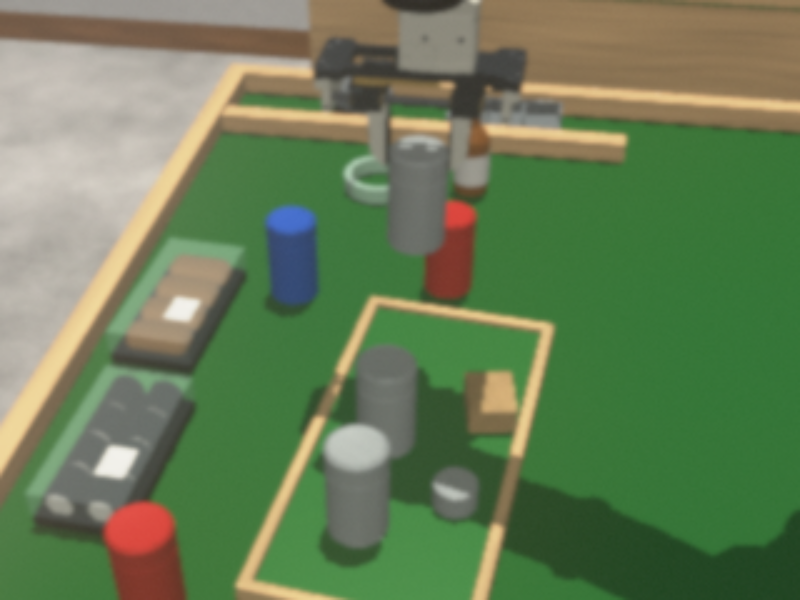

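The full tin is held high and upright at (417,195). The other two stand at (357,490) and (387,400), and everything else is undisturbed. I hand the job in.

```bash
python3 -c "
from cell import *
print(sign_off())"
```

```text
the job is handed in; nothing more can be done
None
```

I hefted all three tins left to right and set each back; the rightmost is the full one (about 3–5 N against about 1.3 N), and the arm is holding it upright with its base about 5 cm above the other lids, handed in at about 20 s.

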